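Stir worn chips out of deburring media

TASK

Worn-down chips would jam in the bores of the next batch, so screen them out of the deburring media: lift the T-handled paddle off its stand and stir the media in the square sieve box with it until all five small chips have dropped through the screen into the pan below, while the four full-size pieces stay on the screen. Then hang the paddle back in both forks of its stand. Touch the media with the paddle only, not with the fingers, and leave the other things on the bench as they are.

Things in the scene. Friction and masses are not known exactly. Their poses are not given: they have to be found in the camera images.
- sieve: square sheet-steel sieve box over its catch pan, one unit screwed to the bench (fixed): 168 x 168 mm outside, 3 mm walls (162 x 162 inside), rim 94 mm above the bench; screw ears at the foot of the +-x sides reach 106 mm from the centre. Origin: centre of the foot on the bench, z up, x and y along the walls. Pan floor 3 mm above the bench
- screen (a point): centre of the screen's flat top face, 48 mm above the bench, 46 below the rim; axes as the sieve's. A grid of four bars along x and four along y, each 8 mm wide and 4 thick, centre lines at -51, -17, 17 and 51 mm, leaves 25 square openings of 26 mm, centred at -68, -34, 0, 34 and 68 mm each way, right up to the walls
- stand: paddle stand, screwed to the bench (fixed): dark base 100 x 124 x 8 mm, two round uprights at y = +-43 mm (own axes), each ending in a V fork of 8 mm rod opening upwards, 44 mm wide along x between the arm tips, tips 138 mm above the bench. Origin: centre of the base on the bench. The paddle's handle lies across both forks along y, shank hanging between; it lifts straight up and out
- stand_seat (a point): where the centre of the paddle's grip block is when the handle lies in both forks: 125 mm above the bench, midway between the uprights; axes as the stand's
- paddle: T-handled stirring paddle, about 180 g. Wooden handle along y, 146 mm long, 16 mm round, end knobs 23 mm; in its middle a flat-sided grip block 20 (x) by 44 (y) by 36 mm high. Below it a 10 mm steel shank and a flat steel blade 28 mm wide (y), 5 thick (x), 34 high. Origin: centre of the grip block, z up the shank. Starts hanging in the stand; hung back either way round is right
- paddle_tip (a point): middle of the blade's lower edge, 105 mm below the grip block's centre along the shank. Before moving sideways it must clear the stand's fork tips (138 mm) or the sieve's rim. A hard sideways push along the handle can turn the paddle in the fingers. Between stand and sieve is a small blue vice 85 mm high; tall mould plates stand beyond x = 0.73 m on the right: keep the gripper's body clear
- chip_1: small worn-down chip of media: grey ceramic cylinder 17 mm in diameter and 15 mm high, 12 g. Origin: centre of its lower end as it stood at the start (the chip may tip over and roll); z along its axis. Passes through any opening of the screen; at the start it stands on the bars
- chip_2: small worn-down chip of media: grey ceramic cylinder 17 mm in diameter and 15 mm high, 12 g. Origin: centre of its lower end as it stood at the start (the chip may tip over and roll); z along its axis. Passes through any opening of the screen; at the start it stands on the bars
- chip_3: small worn-down chip of media: grey ceramic cylinder 17 mm in diameter and 15 mm high, 12 g. Origin: centre of its lower end as it stood at the start (the chip may tip over and roll); z along its axis. Passes through any opening of the screen; at the start it stands on the bars
- chip_4: small worn-down chip of media: grey ceramic cylinder 17 mm in diameter and 15 mm high, 12 g. Origin: centre of its lower end as it stood at the start (the chip may tip over and roll); z along its axis. Passes through any opening of the screen; at the start it stands on the bars
- chip_5: small worn-down chip of media: grey ceramic cylinder 17 mm in diameter and 15 mm high, 12 g. Origin: centre of its lower end as it stood at the start (the chip may tip over and roll); z along its axis. Passes through any opening of the screen; at the start it stands on the bars
- piece_1: full-size piece of media: grey ceramic cylinder 32 mm in diameter and 28 mm high, 60 g. Origin: centre of its lower end as it stood at the start; z along its axis. Too large for the screen's openings
- piece_2: full-size piece of media: grey ceramic cylinder 32 mm in diameter and 28 mm high, 60 g. Origin: centre of its lower end as it stood at the start; z along its axis. Too large for the screen's openings
- piece_3: full-size piece of media: grey ceramic cylinder 32 mm in diameter and 28 mm high, 60 g. Origin: centre of its lower end as it stood at the start; z along its axis. Too large for the screen's openings
- piece_4: full-size piece of media: grey ceramic cylinder 32 mm in diameter and 28 mm high, 60 g. Origin: centre of its lower end as it stood at the start; z along its axis. Too large for the screen's openings
- guide_bush: bystander: shouldered steel guide bush 45 x 45 x 56 mm, standing on the bench beyond the sieve; origin at the centre of its foot
- core_insert: bystander: dark stepped steel core insert 40 x 70 x 36 mm on the bench beyond the sieve; origin at the centre of its underside
- grease_tin: bystander: round yellow tin 68 mm in diameter and 45 mm high at the near right of the bench; origin at the centre of its foot

How it is judged:
By the outcome, as a careful person would: the job done as asked, in the order asked, and still so for the second after the job is handed in, with the robot touching nothing.
It also fails if it takes over 72 s, if anything falls off the work surface, if the arm or the gripper's body presses on something with over 40 N, if the wrist force passes 120 N, or if a joint passes its speed limit or range.

ROBOT

A 6-joint arm with a two-finger parallel gripper is mounted at the origin on a cart in front of the work surface, level with it; the furniture and walls round the work are solid. World frame = base frame: x ahead of the robot, y to its left, z up, the work surface at z = 0. Lengths are in m, angles in rad, forces in N, time in s.
With the tool pointing down it reaches from about 0.25 to 0.775 m from the base axis. Payload 4 kg.
Tool frame: the origin (TCP) lies midway between the tips of the shut fingers; the grasp point (between the pads) lies 19 mm behind it; z points along the fingers, y is the direction in which the jaws open and shut (so a half turn about z gives the same grasp; the last joint's range is limited). The gripper opens to 94 mm and grips with 3 to 60 N. Pads are 16 mm wide; open, the fingers measure 119 mm over their backs; the gripper's body (75 mm by 177 mm) begins 78 mm behind the grasp point.
Start: joints at [-1.251, 0.087, 1.371, -0, 1.684, -0.103], TCP at [0.226, -0.502, 0.206] pointing down, gripper open.
Joint ranges: [-3.1, 3.1], [-0.76, 2.03], [0.27, 2.55], [-1.08, 4.22], [0.17, 2.65], [-2.57, 2.57]. Speed limits (rad/s): [2.79, 2.79, 3.14, 3.14, 3.14, 3.14].

INTERFACE

Orientations are given as [roll, pitch, yaw] about the fixed x, y, z axes, in that order (R = Rz(yaw) Ry(pitch) Rx(roll)).
In Python, from bench import robot, cams gives the robot as it stands.
- The arm moves only by the tool step_arm, never from a script. Its argument "plan" is a list that holds one entry, the list of rows, each a list of 5 numbers: the shift along the world's x, y, z in mm, then the turn about the world's z in rad, then the opening in per cent of the stroke, from 0 (shut) to 100 (fully open). In form: [[[tx, ty, tz, turn, fingers], ...]]. A call has 1 to 8 rows; each row is the pose to reach, as a shift and turn from the pose commanded when the call began; what a row does not reach only later rows make up. A row lasts 1/12 s, in which the tool goes at most 41.7 mm and 7.16 degrees, less where a joint would pass 70% of its speed; a pose out of reach is approached as far as the arm can. A call with a gripper value outside its range is refused whole. The fingers move at their own pace and stop on an object; the grip force is fixed at half the most. Time passes only in rows, so rows that repeat a pose let the fingers close. It gives the time, the measured TCP pose, the force and the opening at its end, in the units of the state.
- robot.get_obs(): the state, without advancing time (a new reading comes with each control period).
- cams.snapshot(name): name is "side" or "top"; returns a dict with "frame" (420x560x3 uint8, red, green, blue), "camera_matrix" (3x3 intrinsics, pixels), "origin" and "attitude" of the camera in the world. Camera axes: x right, y down, z forward; pixel columns grow to the right and rows downward; lengths in m; the calibration is good to about 2 mm. A picture is of the moment at which its call begins. There is no depth.
- robot.close_job(): hands the job in, once; it reports no verdict.
The state is a dict: "time": time; "joint_positions": joint angles; "qvel": joint speeds; "joint_torque": joint torques, N m; "tool_pos": TCP position; "ee_rot": TCP orientation; "wrist_force": force on the tool from outside, world axes, zero at the start; "wrist_torque": the same for the moment, N m; "width": finger opening in m.
Only numpy, scipy, OpenCV 4.12 (cv2) and the standard library are available. Lean on these libraries where they do the work, as an engineer would, in place of code of your own. Each camera call takes 0.05 s, during which the arm holds its last target. There are 200 camera calls.

## Working session

There is one attempt and no reset: what is moved stays moved. The work goes in short steps, Python scripts to look and compute and a tool call to move; the robot and the scene stay as the last step left them, time stands still between calls to the robot, and variables do not carry over. Pictures are saved under pics/ and viewed, about 8 in all and at most 12, crops included, and the job is handed in when it is done.

Besides the shell and the picture viewer there is one more tool, called after "Request:" by a JSON object that holds its "op" and its "data", one argument or row to a line. step_arm: Moves the arm, as the interface text tells. Its arguments: {"type":"object","properties":{"plan":{"type":"array"}},"required":["plan"]}

```bash
mkdir -p pics
cat > h.py <<'E'
import numpy as np, cv2
from bench import robot, cams
def snap(n,f):
    s=cams.snapshot(n); cv2.imwrite(f'pics/{f}.png',s['frame'][:,:,::-1]); return s
E
python3 - <<'E'
from h import *
for n in('side','top'):
    s=snap(n,n+'0'); print(n,s['camera_matrix'],s['origin'],s['attitude'])
print(robot.get_obs())
E
```

```text
side [[476.08703649   0.         282.71283488]
 [  0.         476.08703649 210.95978292]
 [  0.           0.           1.        ]] [1.69311308 0.20196151 0.72113686] [-2.07381318 -0.01075589  1.75495288]
top [[503.18856698   0.         272.89322156]
 [  0.         503.18856698 215.39276639]
 [  0.           0.           1.        ]] [ 0.4654541  -0.0149383   1.51799979] [-3.03421662  0.00676975 -1.54553301]
{'time': 0.1, 'joint_positions': array([-1.25109599e+00,  8.78984579e-02,  1.37206604e+00, -1.24344774e-05,
        1.68363417e+00, -1.03106693e-01]), 'qvel': array([ 1.85445434e-03, -2.16731259e-03, -4.14444231e-03, -5.91069245e-05,
       -6.16033799e-04, -1.23768211e-03]), 'joint_torque': array([ 2.58871849e-03, -3.41251266e+01, -3.03301334e+01,  7.20772496e-02,
        3.03519820e-02, -9.00115924e-05]), 'tool_pos': array([ 0.22550938, -0.50110101,  0.20443057]), 'ee_rot': array([-3.13959602e+00, -1.94174534e-04,  4.22805445e-01]), 'wrist_force': array([ 0.03261932, -0.56677077, -0.17928234]), 'wrist_torque': array([ 0.0022721 ,  0.06388405, -0.03523958]), 'width': 0.0938412339639949}
```

View pics/top0.png

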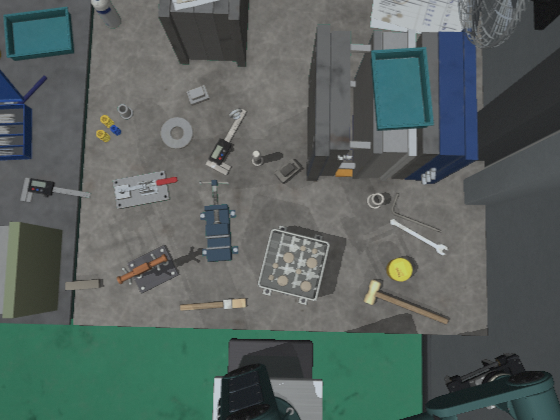

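View pics/side0.png

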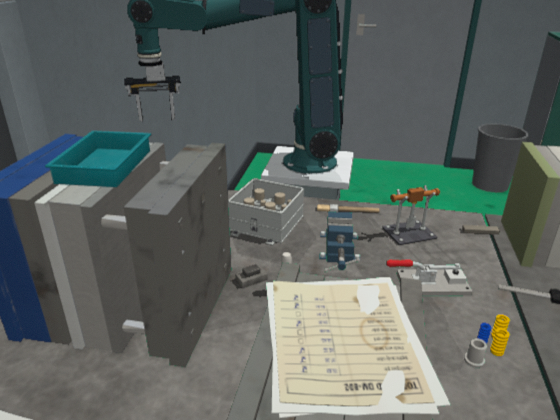

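Top view: sieve at about (294,264), stand with paddle at (150,268), vice between at (217,232). Side view: sieve (266,210), paddle (415,195). I'll enlarge those regions in one sheet.

```bash
cat > crop.py <<'E'
import cv2,numpy as np
def tile(f,u,v,w,h,k):
    im=cv2.imread(f)[v:v+h,u:u+w]; im=cv2.resize(im,None,fx=k,fy=k,interpolation=cv2.INTER_CUBIC)
    for i in range(0,w,10): cv2.putText(im,str(u+i),(i*k,8),0,.3,(0,255,255),1); im[10:14,i*k]=(0,255,255)
    for j in range(10,h,10): cv2.putText(im,str(v+j),(0,j*k+3),0,.3,(0,255,255),1)
    return im
E
python3 - <<'E'
from crop import *
a=np.hstack([tile('pics/top0.png',254,222,80,84,5),tile('pics/top0.png',110,240,80,84,5)[:, :400]])
cv2.imwrite('pics/c0.png',a[:600,:800])
b=np.hstack([tile('pics/side0.png',224,176,84,70,5)[:,:420],tile('pics/side0.png',376,176,76,70,5)])
cv2.imwrite('pics/c1.png',b)
E
```

```text
(no output)
```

View pics/c0.png

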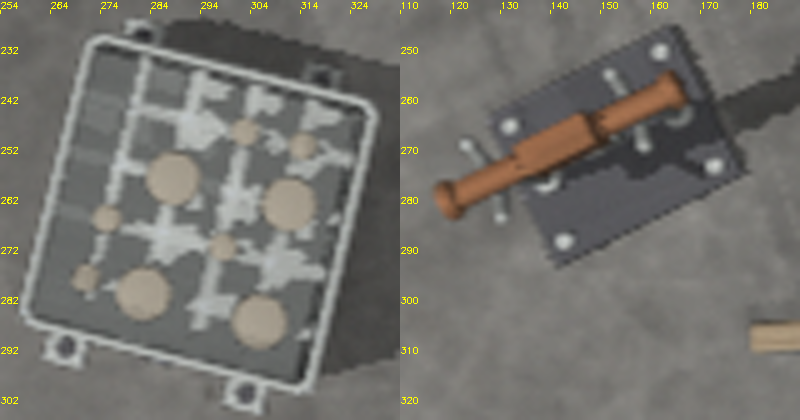

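View pics/c1.png

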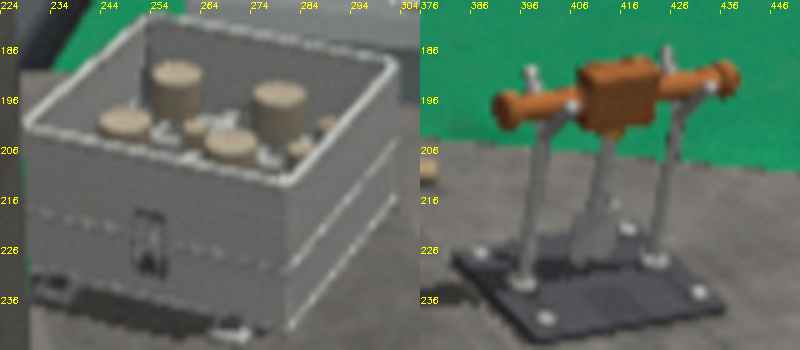

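Sheets show: sieve rim corners, 4 large pieces and 5 chips clear in the top crop; the paddle lies in both forks with its knobs at about (119.5,280) and (165.5,258) top. Now triangulating.

```bash
cat >> h.py <<'E'
from scipy.spatial.transform import Rotation as Ro
CAM={'side':(np.array([[476.087,0,282.713],[0,476.087,210.96],[0,0,1]]),np.array([1.69311308,0.20196151,0.72113686]),[-2.07381318,-0.01075589,1.75495288]),
'top':(np.array([[503.1886,0,272.893],[0,503.1886,215.393],[0,0,1]]),np.array([0.4654541,-0.0149383,1.51799979]),[-3.03421662,0.00676975,-1.54553301])}
def ray(c,uv):
    K,o,e=CAM[c]; d=Ro.from_euler('xyz',e).as_matrix()@np.linalg.inv(K)@[*uv,1]; return o,d/np.linalg.norm(d)
def atz(c,uv,z):
    o,d=ray(c,uv); return o+d*(z-o[2])/d[2]
def tri(uv1,uv2):
    (a,d),(b,e)=ray('top',uv1),ray('side',uv2)
    t=np.linalg.lstsq(np.c_[d,-e],b-a,rcond=None)[0]; p,q=a+d*t[0],b+e*t[1]; return (p+q)/2,np.linalg.norm(p-q)
def proj(c,p):
    K,o,e=CAM[c]; q=K@Ro.from_euler('xyz',e).as_matrix().T@(np.asarray(p)-o); return q[:2]/q[2]
E
cat > m.py <<'E'
from h import *
np.set_printoptions(precision=4,suppress=True)
T=lambda X,Y:(253.6+X/5,221.6+Y/5)
P=lambda X,Y:(109.6+(X-400)/5,239.6+Y/5)
S=lambda X,Y:(223.6+X/5,175.6+Y/5)
Q=lambda X,Y:(375.6+(X-420)/5,175.6+Y/5)
rt=[(92,38),(375,105),(307,388),(24,315)]
rs=[(290,182),(24,126),(150,18),(395,65)]
C=[]
for a,b in zip(rt,rs): p,e=tri(T(*a),S(*b)); print('rim',p,e, atz('top',T(*a),.094)); C.append(atz('top',T(*a),.094))
C=np.array(C);c=C.mean(0);print('centre',c,np.linalg.norm(C-np.roll(C,1,0),axis=1))
ex=(C[0]+C[1]-C[2]-C[3]); ey=C[0]+C[3]-C[1]-C[2]; ax=np.arctan2(ex[1],ex[0]); ay=np.arctan2(-ey[0],ey[1]); print('yaw',ax,ay)
y=(ax+ay)/2; R=np.array([[np.cos(y),-np.sin(y)],[np.sin(y),np.cos(y)]])
for n,z,L in(('chip',.063,[(245,132),(303,147),(107,218),(86,278),(222,247)]),('piece',.076,[(172,178),(290,205),(143,293),(260,321)])):
    for q in L: w=atz('top',T(*q),z)[:2]; print(n,w,'sieve mm',1000*(w-c[:2])@R)
k=[tri(P(447,200),Q(730,78)),tri(P(678,90),Q(507,110))]
for a,e in k: print('knob',a,e)
m=(k[0][0]+k[1][0])/2; d=k[0][0]-k[1][0]; print('mid',m,np.linalg.norm(d),'handle dir yaw from y',np.arctan2(-d[0],d[1]))
b=[(592,115),(607,137),(533,172),(517,150)]
print('block top',np.mean([atz('top',P(*q),.143) for q in b],0))
E
python3 m.py
```

```text
rim [ 0.5793 -0.0008  0.095 ] 0.0018371453203328309 [0.5792 0.0001 0.094 ]
rim [ 0.5452 -0.1611  0.0948] 0.0006756604531805002 [ 0.5452 -0.1609  0.094 ]
rim [ 0.3862 -0.1259  0.0929] 0.0016169699433745493 [ 0.3861 -0.125   0.094 ]
rim [0.4226 0.0335 0.0939] 0.0016115441039963648 [0.4224 0.0343 0.094 ]
centre [ 0.4832 -0.0629  0.094 ] [0.1604 0.1645 0.1631 0.1634]
yaw -0.21816000709616967 -0.2164407943650328
chip [ 0.5294 -0.0893] sieve mm [ 50.8321 -15.8072]
chip [ 0.5216 -0.1229] sieve mm [ 50.4532 -50.304 ]
chip [ 0.478  -0.0108] sieve mm [-16.2786  49.6952]
chip [0.4435 0.0004] sieve mm [-52.453   53.1796]
chip [ 0.4631 -0.0773] sieve mm [-16.5102 -18.43  ]
piece [ 0.5016 -0.0474] sieve mm [14.6122 19.0428]
piece [ 0.4879 -0.115 ] sieve mm [ 15.8502 -49.9259]
piece [ 0.436  -0.0324] sieve mm [-52.6609  19.5941]
piece [ 0.4219 -0.0991] sieve mm [-52.0144 -48.6266]
knob [0.4273 0.4172 0.1265] 0.0008825319188157877
knob [0.4907 0.293  0.1251] 0.00037983655789864995
mid [0.459  0.3551 0.1258] 0.1395046327269958 handle dir yaw from y 0.4721410100196093
block top [0.4598 0.3506 0.143 ]
```

Everything fits the text: rim at z 94 mm, and every item sits on a bar crossing. The sieve yaw is -0.217. Paddle at (0.459, 0.353), z 0.126, yaw 0.472. Moving above it.

Request:
{"op": "step_arm", "data": {
  "plan": [
    [[30,110,20,0.12,100],[60,145,34,0.24,100],[70,180,34,0.36,100],[80,220,34,0.48,100],[90,258,34,0.6,100],[100,295,34,0.72,100],[110,332,34,0.84,100],[120,370,34,0.96,100]]
  ]
}}

```text
time: 0.77
tool_pos: [0.3298, -0.1862, 0.2384]
ee_rot: [3.141, -0.0, 1.388]
wrist_force: [0.7, -0.2, 0.4]
width: 0.0939
```

Request:
{"op": "step_arm", "data": {
  "plan": [
    [[10,40,0,0.12,100],[20,80,0,0.24,100],[30,120,0,0.36,100],[40,160,0,0.48,100],[50,200,0,0.6,100],[60,240,0,0.66,100],[70,280,0,0.66,100],[80,320,0,0.66,100]]
  ]
}}

```text
time: 1.43
tool_pos: [0.4096, 0.134, 0.2383]
ee_rot: [3.142, 0.0, 2.043]
wrist_force: [0.7, 0.2, -0.1]
width: 0.0938
```

Request:
{"op": "step_arm", "data": {
  "plan": [
    [[10,40,0,0,100],[20,80,0,0,100],[30,120,0,0,100],[35,160,0,0,100],[35,180,0,0,100],[35,180,0,0,100],[35,180,0,0,100]]
  ]
}}

```text
time: 2.02
tool_pos: [0.4444, 0.3123, 0.2375]
ee_rot: [-3.139, 0.001, 2.045]
wrist_force: [0.0, -0.3, 0.0]
width: 0.0938
```

Request:
{"op": "step_arm", "data": {
  "plan": [
    [[15,40,0,0,100],[15,40,0,0,100],[15,40,-35,0,100],[15,40,-70,0,100],[15,40,-100,0,100],[15,40,-120,0,100],[15,40,-131,0,100],[15,40,-131,0,100]]
  ]
}}

```text
time: 2.68
tool_pos: [0.4586, 0.3494, 0.1047]
ee_rot: [-3.136, 0.001, 2.041]
wrist_force: [-0.4, -0.8, 0.3]
width: 0.0942
```

Run:
```python
from h import *
snap('side','side1');snap('top','top1'); o=robot.get_obs();print(o['tool_pos'],o['wrist_force'])
from crop import *
cv2.imwrite('pics/c2.png',np.hstack([tile('pics/side1.png',376,156,76,90,5),tile('pics/top1.png',110,220,76,90,5)]))
```

```text
[0.46062904 0.35122252 0.10887499] [0.31570823 0.49405776 0.0454297 ]
```

View pics/c2.png

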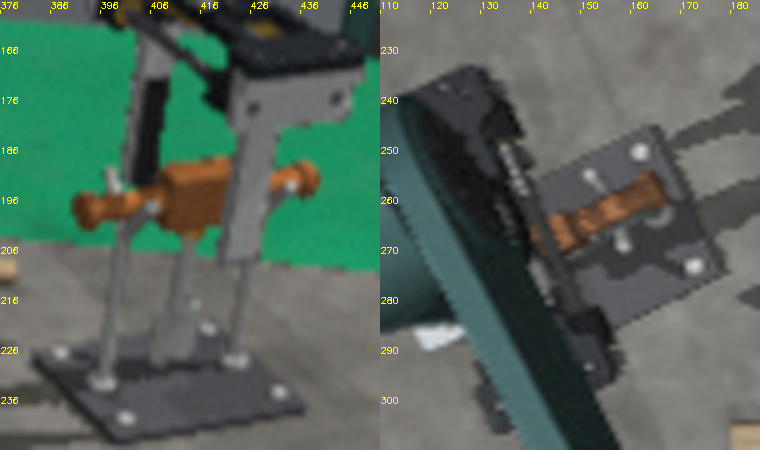

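The fingers straddle the grip block: near finger tip at side (427,206), block at (415,195). Closing.

Request:
{"op": "step_arm", "data": {
  "plan": [
    [[0,0,0,0,0],[0,0,0,0,0],[0,0,0,0,0],[0,0,0,0,0],[0,0,0,0,0],[0,0,0,0,0],[0,0,0,0,0],[0,0,0,0,0]]
  ]
}}

```text
time: 3.45
tool_pos: [0.4599, 0.3518, 0.1075]
ee_rot: [-3.142, 0.0, 2.043]
wrist_force: [0.7, -0.3, 0.0]
width: 0.0443
```

Request:
{"op": "step_arm", "data": {
  "plan": [
    [[0,0,0,0,0],[0,0,0,0,0],[0,0,0,0,0],[0,0,0,0,0],[0,0,0,0,0],[0,0,0,0,0],[0,0,0,0,0],[0,0,0,0,0]]
  ]
}}

```text
time: 4.12
tool_pos: [0.4614, 0.3526, 0.1087]
ee_rot: [3.137, -0.0, 2.043]
wrist_force: [4.3, 2.6, 1.3]
width: 0.02
```

```bash
python3 -c "
from bench import robot
o=robot.get_obs()
for k in('time','tool_pos','ee_rot','wrist_force','wrist_torque','width'):print(k,o[k])"
```

```text
time 4.1167
tool_pos [0.46137399 0.35257778 0.10866186]
ee_rot [ 3.13719887e+00 -1.17512510e-04  2.04297040e+00]
wrist_force [4.31693643 2.57783377 1.31858689]
wrist_torque [ 0.3581008  -1.0663298   0.23606108]
width 0.01999117533451152
```

Request:
{"op": "step_arm", "data": {
  "plan": [
    [[0,0,10,0,0],[0,0,30,0,0],[0,0,60,0,0],[0,0,90,0,0],[0,0,120,0,0],[0,0,135,0,0],[0,0,135,0,0],[0,0,135,0,0]]
  ]
}}

```text
time: 4.78
tool_pos: [0.4593, 0.3515, 0.2425]
ee_rot: [-3.14, -0.0, 2.043]
wrist_force: [-0.5, 1.0, -2.0]
width: 0.0196
```

Run:
```python
from h import *
snap('side','side2');s=snap('top','top2'); 
for k in range(1):
    o=robot.get_obs();print(o['time'],o['tool_pos'],o['wrist_force'],o['width'],o['joint_positions'])
from crop import *
cv2.imwrite('pics/c3.png',tile('pics/side2.png',360,100,100,110,5))
```

```text
4.8833 [0.45863904 0.35108729 0.23988471] [-0.61485737  0.35019963 -1.1627832 ] 0.02025386786279379 [5.55161968e-01 1.49615650e-01 1.23426688e+00 5.62828831e-05
 1.76319958e+00 8.31642431e-02]
```

View pics/c3.png

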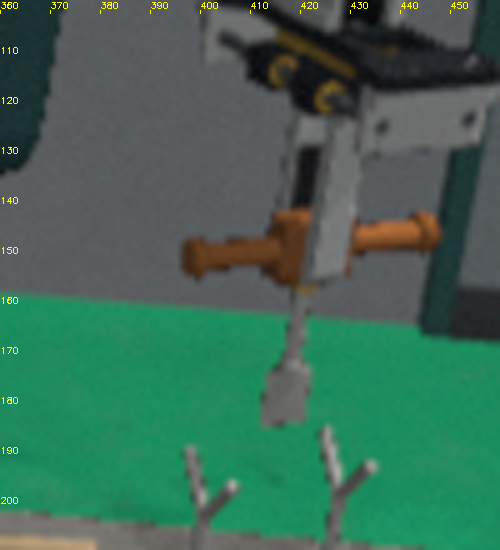

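Paddle lifted cleanly, its tip at side (416,184). Fork tips are well below. Moving over the sieve and computing the stroke waypoints.

Request:
{"op": "step_arm", "data": {
  "plan": [
    [[0,-40,0,0.05,0],[5,-80,0,0.096,0],[10,-120,0,0.096,0],[12,-160,0,0.096,0],[14,-200,0,0.096,0],[16,-240,0,0.096,0],[18,-280,0,0.096,0],[20,-315,0,0.096,0]]
  ]
}}

```text
time: 5.55
tool_pos: [0.4781, 0.0345, 0.2399]
ee_rot: [-3.137, -0.003, 2.138]
wrist_force: [1.0, 0.0, -1.6]
width: 0.0199
```

Request:
{"op": "step_arm", "data": {
  "plan": [
    [[2,-35,0,0,0],[3,-70,0,0,0],[4,-90,0,0,0],[4,-99,0,0,0],[4,-99,0,0,0],[4,-99,0,0,0]]
  ]
}}

```text
time: 6.05
tool_pos: [0.4833, -0.0615, 0.2411]
ee_rot: [-3.14, -0.003, 2.139]
wrist_force: [0.3, 0.2, -1.3]
width: 0.0199
```

Run:
```python
from h import *
np.set_printoptions(precision=4,suppress=True)
print('tip pred',proj('side',[.4595,.352,.155]))
s=snap('side','side3'); P=[]
for k in range(5):
    cams.snapshot('side'); P.append(np.r_[robot.get_obs()['tool_pos'],robot.get_obs()['ee_rot'][2]])
p=np.mean(P,0);print(p,np.std(P,0),robot.get_obs()['time'])
y=-.217;R=np.array([[np.cos(y),-np.sin(y)],[np.sin(y),np.cos(y)]]);c=np.array([.4832,-.0629])
u=np.array([1,1])/2**.5
for n,q,s in(('A',(51,-17),1),('C',(-17,51),1),('E',(-17,-17),1),('B',(51,-51),-1),('D',(-51,51),-1)):
    for off in(-17,13): 
        w=c*1000+R@(np.array(q)+u*s*off); print(n,off,w,'shift',w-p[:2]*1000)
from crop import *
cv2.imwrite('pics/c4.png',tile('pics/side3.png',224,100,110,120,5))
```

```text
tip pred [415.8589 184.8998]
[ 0.4838 -0.0608  0.2424  2.1409] [0.0001 0.0001 0.0003 0.0002] 6.35
A -17 [515.0168 -99.6325] shift [ 31.2056 -38.813 ]
A 13 [540.2998 -83.484 ] shift [ 56.4885 -22.6646]
C -17 [463.252  -18.5868] shift [-20.5592  42.2327]
C 13 [488.535   -2.4383] shift [ 4.7237 58.3812]
E -17 [448.6116 -84.992 ] shift [-35.1997 -24.1726]
E 13 [473.8945 -68.8435] shift [-9.9168 -8.0241]
B -17 [ 536.3506 -114.5335] shift [ 52.5393 -53.714 ]
B 13 [ 511.0677 -130.682 ] shift [ 27.2564 -69.8625]
D -17 [458.7034   7.0351] shift [-25.1079  67.8545]
D 13 [433.4205  -9.1134] shift [-50.3908  51.706 ]
```

View pics/c4.png

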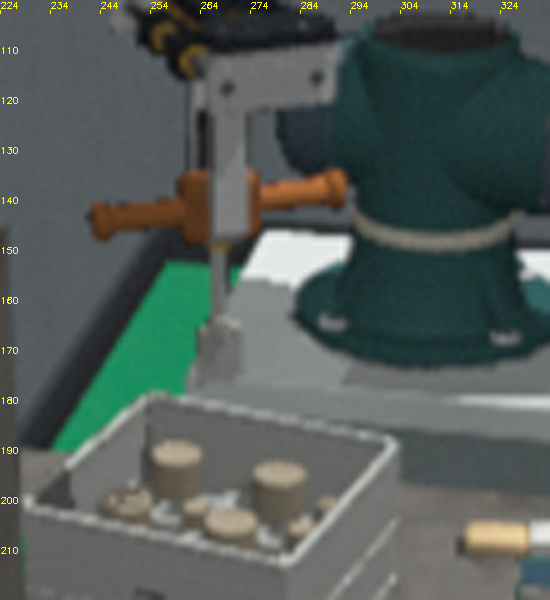

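Tip prediction matches to 0.5 px. The blade hangs straight over the sieve, media still in place. First stroke: the chip at (51,-17).

Request:
{"op": "step_arm", "data": {
  "plan": [
    [[20,-25,0,0,0],[31,-39,-10,0,0],[31,-39,-45,0,0],[31,-39,-80,0,0],[31,-39,-102,0,0],[31,-39,-102,0,0],[37,-35,-102,0,0],[43,-31,-102,0,0]]
  ]
}}

```text
time: 7.02
tool_pos: [0.5281, -0.0928, 0.1424]
ee_rot: [3.14, 0.002, 2.139]
wrist_force: [0.9, -0.2, -0.9]
width: 0.0199
```

Request:
{"op": "step_arm", "data": {
  "plan": [
    [[6,-4,0,0,0],[13.5,-8.3,0,0,0],[13.5,-8.3,0,0,0],[13.5,-8.3,20,0,0],[13.5,-8.3,37,0,0],[-25,30,37,0,0],[-55,65,37,0,0],[-64,73,37,0,0]]
  ]
}}

```text
time: 7.68
tool_pos: [0.4617, -0.0189, 0.1783]
ee_rot: [3.141, -0.001, 2.138]
wrist_force: [-0.2, 0.4, -2.0]
width: 0.0197
```

Request:
{"op": "step_arm", "data": {
  "plan": [
    [[0,0,-20,0,0],[0,0,-38,0,0],[0,0,-38,0,0],[6,4,-38,0,0],[12,8,-38,0,0],[18,12,-38,0,0],[25.5,16,-38,0,0],[25.5,16,-38,0,0]]
  ]
}}

```text
time: 8.35
tool_pos: [0.4906, -0.0036, 0.1404]
ee_rot: [3.14, 0.001, 2.14]
wrist_force: [0.2, 0.6, -1.3]
width: 0.0199
```

Request:
{"op": "step_arm", "data": {
  "plan": [
    [[0,0,20,0,0],[0,0,38,0,0],[-15,-35,38,0,0],[-32,-65,38,0,0],[-40,-82,38,0,0],[-40,-82,38,0,0],[-40,-82,15,0,0],[-40,-82,0,0,0]]
  ]
}}

```text
time: 9.02
tool_pos: [0.4492, -0.0862, 0.1396]
ee_rot: [3.14, 0.001, 2.138]
wrist_force: [-0.1, -0.1, -2.1]
width: 0.0196
```

Request:
{"op": "step_arm", "data": {
  "plan": [
    [[0,0,0,0,0],[6,4,0,0,0],[12,8,0,0,0],[18,12,0,0,0],[25.5,16,0,0,0],[25.5,16,0,0,0],[25.5,16,20,0,0],[25.5,16,38,0,0]]
  ]
}}

```text
time: 9.68
tool_pos: [0.4735, -0.0697, 0.1772]
ee_rot: [-3.14, -0.002, 2.14]
wrist_force: [0.0, 0.4, -1.7]
width: 0.0201
```

Request:
{"op": "step_arm", "data": {
  "plan": [
    [[30,-22,0,0,0],[55,-40,0,0,0],[62.5,-45.7,0,0,0],[62.5,-45.7,0,0,0],[62.5,-45.7,-20,0,0],[62.5,-45.7,-38,0,0],[62.5,-45.7,-38,0,0],[56.5,-49.7,-38,0,0]]
  ]
}}

```text
time: 10.35
tool_pos: [0.5294, -0.1185, 0.1385]
ee_rot: [-3.14, -0.003, 2.14]
wrist_force: [0.2, 0.4, -1.8]
width: 0.0197
```

Request:
{"op": "step_arm", "data": {
  "plan": [
    [[-6,-4,0,0,0],[-12,-8,0,0,0],[-19.5,-12,0,0,0],[-19.5,-12,0,0,0],[-19.5,-12,20,0,0],[-19.5,-12,38,0,0],[-35,25,38,0,0],[-50,60,38,0,0]]
  ]
}}

```text
time: 11.02
tool_pos: [0.4812, -0.0605, 0.1796]
ee_rot: [3.138, 0.002, 2.135]
wrist_force: [0.2, 1.5, -1.0]
width: 0.0199
```

Request:
{"op": "step_arm", "data": {
  "plan": [
    [[-10,30,0,0,0],[-20,60,0,0,0],[-21.6,65.6,0,0,0],[-21.6,65.6,0,0,0],[-21.6,65.6,-20,0,0],[-21.6,65.6,-38,0,0],[-21.6,65.6,-38,0,0],[-27.6,61.6,-38,0,0]]
  ]
}}

```text
time: 11.68
tool_pos: [0.4528, 0.001, 0.1389]
ee_rot: [-3.14, -0.001, 2.138]
wrist_force: [0.5, 0.4, -1.1]
width: 0.0197
```

Request:
{"op": "step_arm", "data": {
  "plan": [
    [[-6,-4,0,0,0],[-12,-8,0,0,0],[-19.5,-12,0,0,0],[-19.5,-12,0,0,0],[-19.5,-12,20,0,0],[-19.5,-12,50,0,0],[-19.5,-12,90,0,0],[-10,20,103,0,0]]
  ]
}}

```text
time: 12.35
tool_pos: [0.4443, 0.0178, 0.2492]
ee_rot: [3.135, 0.009, 2.131]
wrist_force: [1.8, -0.1, -0.8]
width: 0.0198
```

Request:
{"op": "step_arm", "data": {
  "plan": [
    [[0,40,0,0,0],[0,80,0,0,0],[0,120,0,0,0],[0,160,0,0,0],[0,160,0,0,0]]
  ]
}}

```text
time: 12.77
tool_pos: [0.4418, 0.1879, 0.2428]
ee_rot: [3.139, -0.004, 2.147]
wrist_force: [-0.2, -1.1, -1.9]
width: 0.0195
```

Run:
```python
from h import *
snap('side','side4');snap('top','top4'); o=robot.get_obs();print(o['time'],o['tool_pos'],o['width'],o['wrist_force'])
from crop import *
cv2.imwrite('pics/c5.png',np.hstack([tile('pics/top4.png',254,222,80,84,5),tile('pics/side4.png',224,170,80,84,5)]))
```

```text
12.8667 [0.44249939 0.18280253 0.24280927] 0.019528101243939108 [-0.17005886 -0.8141786  -1.60873767]
```

View pics/c5.png

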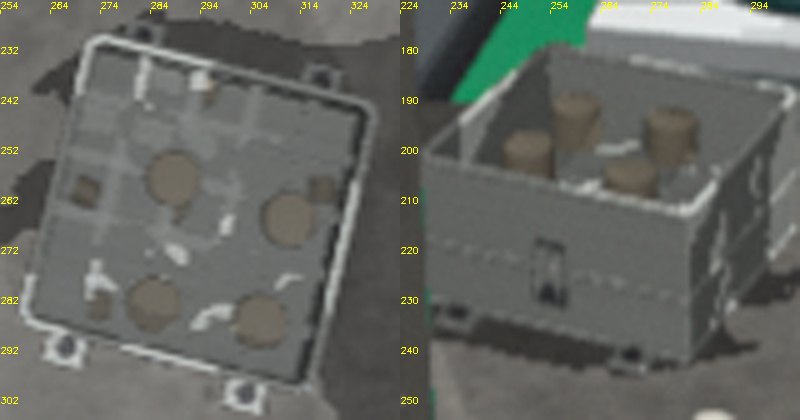

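Four pieces remain on the screen; five dark small spots at tile (205,95), (87,190), (180,213), (322,190), (98,305) are in the arm's shadow. I'll compare these with where chips on the pan should appear.

Run:
```python
from h import *
np.set_printoptions(precision=1,suppress=True)
y=-.217;R=np.array([[np.cos(y),-np.sin(y)],[np.sin(y),np.cos(y)]]);c=np.array([.4832,-.0629])
for n,q in dict(A=(68,0),C=(0,68),E=(0,0),B=(34,-68),D=(-68,34)).items():
    for z in(.018,.063):
        w=c+R@np.array(q)/1000; print(n,z,(proj('top',[*w,z])-[253.6,221.6])*5)
for s in [(205,95),(87,190),(180,213),(322,190),(98,305)]:
    print(s,[1000*(atz('top',(253.6+s[0]/5,221.6+s[1]/5),z)[:2]-c)@R for z in(.018,.063)])
from crop import *
im=tile('pics/top4.png',254,222,80,84,7).astype(float); im=np.clip((im/255)**.55*255,0,255).astype(np.uint8)
cv2.imwrite('pics/c6.png',im)
```

```text
A 0.018 [222.1 100.9]
A 0.063 [225.4  96.6]
C 0.018 [ 83.9 184.6]
C 0.063 [ 83.  182.9]
E 0.018 [195.1 212.1]
E 0.063 [197.7 211.3]
B 0.018 [320.  183.9]
B 0.063 [326.3 182.2]
D 0.018 [112.1 310.5]
D 0.063 [112.  312.7]
(205, 95) [array([69. , 10.7]), array([66.1, 11.7])]
(87, 190) [array([-2.7, 65.4]), array([-3.4, 64.8])]
(180, 213) [array([-2.6,  8.6]), array([-3.4,  9.6])]
(322, 190) [array([ 30.8, -70. ]), array([ 29. , -66.6])]
(98, 305) [array([-66.9,  42.9]), array([-65.7,  42.9])]
```

View pics/c6.png

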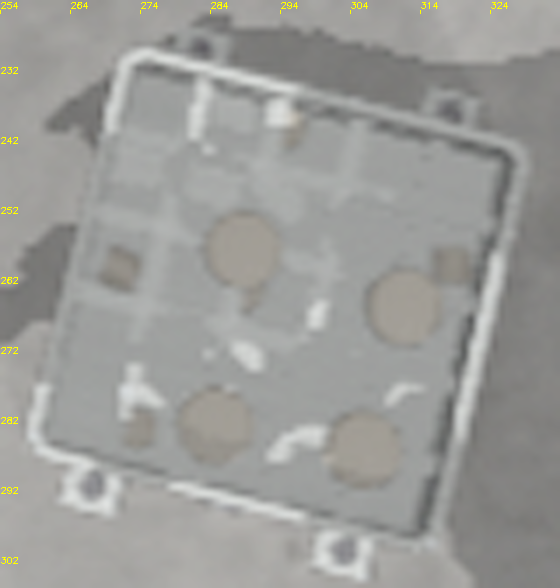

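Request:
{"op": "step_arm", "data": {
  "plan": [
    [[4,40,0,-0.05,0],[8,80,0,-0.096,0],[12,120,0,-0.096,0],[16,155,0,-0.096,0],[17,170,0,-0.096,0],[17,170,0,-0.096,0],[17,170,0,-0.096,0]]
  ]
}}

```text
time: 13.45
tool_pos: [0.4603, 0.3503, 0.2424]
ee_rot: [-3.141, 0.001, 2.042]
wrist_force: [0.9, 0.5, -1.9]
width: 0.0198
```

Run:
```python
from h import *
snap('side','side5');snap('top','top5'); o=robot.get_obs();print(o['time'],o['tool_pos'],o['ee_rot'],o['width'],o['wrist_force'])
from crop import *
cv2.imwrite('pics/c7.png',np.hstack([tile('pics/top5.png',254,222,80,84,5),tile('pics/side5.png',360,124,80,84,5)]))
```

```text
13.55 [0.46033563 0.34967132 0.24296325] [3.14155088e+00 9.89740801e-04 2.04041998e+00] 0.01957352694148336 [-0.12648897 -0.81827689 -1.35623045]
```

View pics/c7.png

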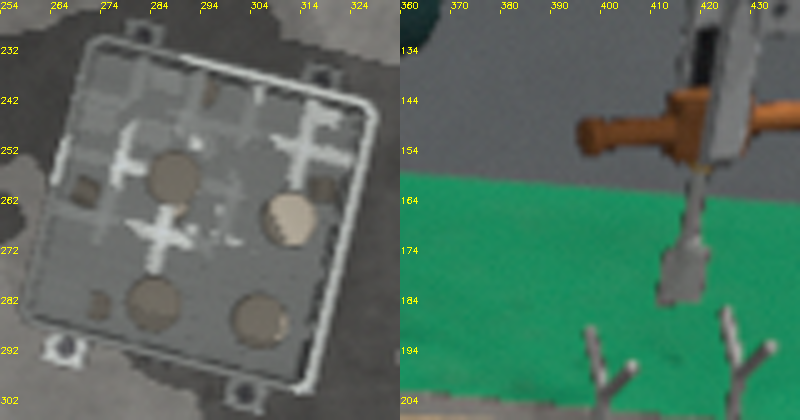

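Paddle hangs straight above the forks. Four chips show clipped by bars, so they lie below the screen. Chip E beside piece 1 (tile 182,210) is not certain, so I'll zoom in on that before hanging up.

Run:
```python
from crop import *
L=[tile('pics/top%s.png'%i,280,248,26,30,15) for i in('0','5')]+[]
a=np.hstack(L)
b=np.hstack([tile('pics/side%s.png'%i,230,180,70,38,5) for i in('0','5')])
w=max(a.shape[1],b.shape[1]); f=lambda x:np.pad(x,((0,0),(0,780-x.shape[1]),(0,0)))[:, :780]
im=np.vstack([f(a)[:400],f(b)]); im=(np.clip((im/255.)**.6*255,0,255)).astype(np.uint8)
cv2.imwrite('pics/c8.png',im[:600])
```

```text
(no output)
```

View pics/c8.png

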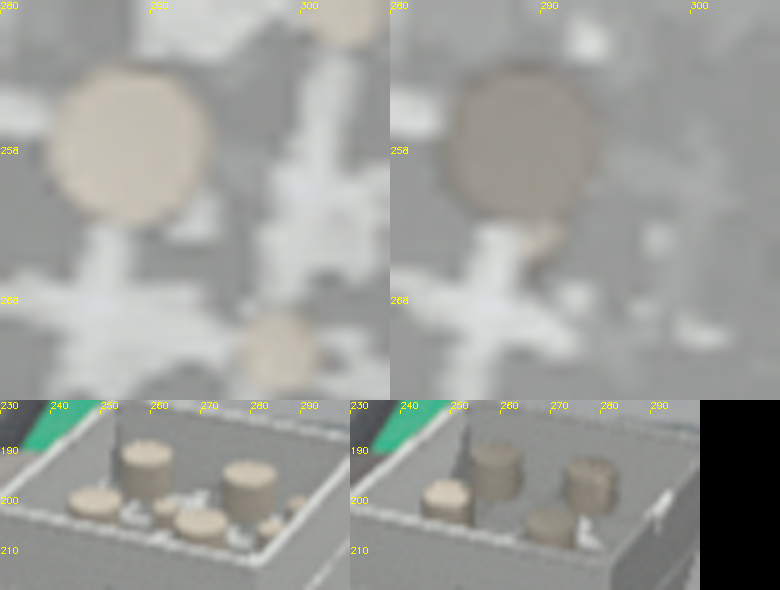

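The chip's visible sliver at (290,263) is cut off by the bar over it, so it lies below in the pan. The side view shows only the four full-size pieces on the screen. Hanging the paddle back.

Request:
{"op": "step_arm", "data": {
  "plan": [
    [[0,0,-35,0,0],[0,0,-70,0,0],[0,0,-95,0,0],[0,0,-112,0,0],[0,0,-124,0,0],[0,0,-131,0,0],[0,0,-134,0,0],[0,0,-134,0,0]]
  ]
}}

```text
time: 14.22
tool_pos: [0.461, 0.3515, 0.1099]
ee_rot: [3.139, 0.0, 2.042]
wrist_force: [0.7, 0.4, -1.5]
width: 0.0199
```

Request:
{"op": "step_arm", "data": {
  "plan": [
    [[0,0,0,0,0],[0,0,0,0,10],[0,0,0,0,25],[0,0,0,0,50],[0,0,0,0,80],[0,0,0,0,100],[0,0,0,0,100],[0,0,0,0,100]]
  ]
}}

```text
time: 14.88
tool_pos: [0.4597, 0.3518, 0.1086]
ee_rot: [-3.142, -0.0, 2.043]
wrist_force: [0.2, 0.0, 0.5]
width: 0.0534
```

Request:
{"op": "step_arm", "data": {
  "plan": [
    [[0,0,0,0,100],[0,0,0,0,100],[0,0,0,0,100],[0,0,0,0,100],[0,0,0,0,100]]
  ]
}}

```text
time: 15.3
tool_pos: [0.4598, 0.3517, 0.1086]
ee_rot: [3.142, 0.0, 2.043]
wrist_force: [-0.3, -0.0, -0.3]
width: 0.0866
```

Released; rising straight up, then away to the right for an unobstructed look.

Request:
{"op": "step_arm", "data": {
  "plan": [
    [[0,0,15,0,100],[0,0,40,0,100],[0,0,75,0,100],[0,0,110,0,100],[0,0,140,0,100],[-30,-20,140,0,100],[-60,-40,140,0,100],[-90,-60,140,0,100]]
  ]
}}

```text
time: 15.97
tool_pos: [0.3694, 0.2913, 0.249]
ee_rot: [3.141, -0.0, 2.043]
wrist_force: [-0.5, -0.4, 0.9]
width: 0.0941
```

Request:
{"op": "step_arm", "data": {
  "plan": [
    [[-3,-40,0,0,100],[-6,-80,0,0,100],[-9,-120,0,0,100],[-12,-160,0,0,100],[-15,-200,0,0,100],[-18,-240,0,0,100],[-20,-280,0,0,100],[-20,-320,0,0,100]]
  ]
}}

```text
time: 16.63
tool_pos: [0.349, -0.0299, 0.2491]
ee_rot: [3.14, 0.001, 2.043]
wrist_force: [0.8, 0.1, -0.6]
width: 0.0943
```

Request:
{"op": "step_arm", "data": {
  "plan": [
    [[-10,-40,0,0,100],[-20,-80,0,0,100],[-30,-120,0,0,100],[-40,-160,0,0,100],[-50,-200,0,0,100],[-60,-240,0,0,100],[-60,-280,0,0,100],[-60,-320,0,0,100]]
  ]
}}

```text
time: 17.3
tool_pos: [0.2887, -0.3504, 0.2491]
ee_rot: [3.141, 0.001, 2.041]
wrist_force: [0.2, 0.2, 0.4]
width: 0.0941
```

Run:
```python
from h import *
snap('side','side6');snap('top','top6'); o=robot.get_obs();print(o['time'],o['tool_pos'],o['qvel'],o['width'])
from crop import *
t=tile('pics/top6.png',254,222,80,76,5); p=tile('pics/top6.png',110,240,80,76,5); s=tile('pics/side6.png',376,176,76,70,3); s2=tile('pics/side6.png',224,176,84,70,3)
a=np.hstack([t,p]); b=np.hstack([s2,s]); b=np.pad(b,((0,0),(0,800-b.shape[1]),(0,0)))
cv2.imwrite('pics/c9.png',np.vstack([a,b])[:600])
```

```text
17.4 [ 0.28863567 -0.35245471  0.24660393] [ 0.06296413 -0.07457058  0.0458458   0.03908285  0.07210954  0.03879574] 0.0937909261618779
```

View pics/c9.png

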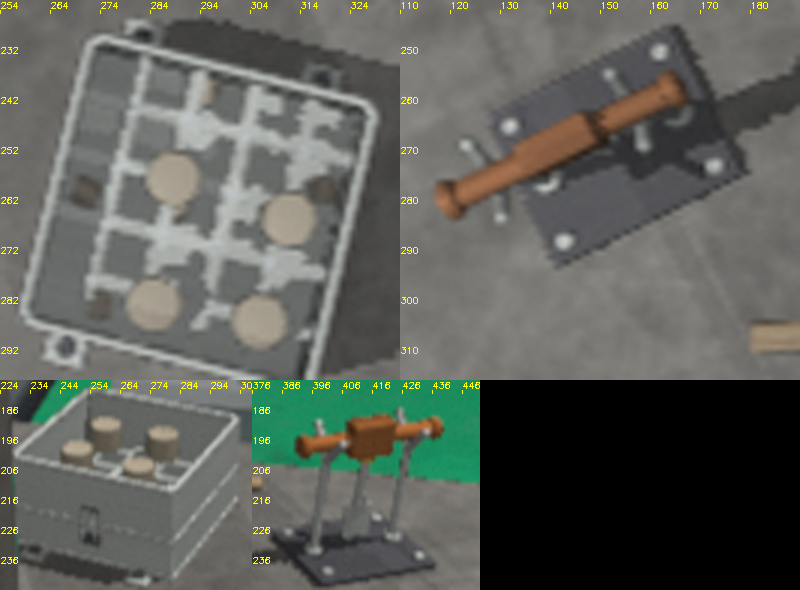

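The bars are bright and clear, with four pieces on the screen and all five chips dark below it. The paddle lies in both forks with its knobs at (119,280) and (165,258), the same as at the start.

```bash
python3 -c "
from bench import robot
print(robot.close_job())"
```

```text
the job is handed in; nothing more can be done
None
```

The job is done and handed in at about 17 s on the robot's clock. I stirred with the paddle in five diagonal strokes, one per chip, then hung it back in both forks and moved the arm clear.

**Sieve:** the last pictures show all four full-size pieces on the screen and no chip on the bars. All five chips show dark below the screen. One of them is mostly hidden by a piece and a bar, so I judged it from the sliver still showing.

**Paddle:** the handle lies in both forks within about a pixel of where it started.

**Forces:** the wrist force in the readings stayed under about 6 N, well below the limit.

**Not checked:** I did not compare the bystander objects with their starting positions. No planned move went near them. No check failed or disagreed.

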